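# Fit the spare filter into the empty push-fit port

### The arm

A 6-joint arm with a two-finger parallel gripper is mounted at the origin on a cart in front of the work surface, level with it; the furniture and walls round the work are solid. World frame = base frame: x ahead of the robot, y to its left, z up, the work surface at z = 0. Lengths are in m, angles in rad, forces in N, time in s.
With the tool pointing down it reaches from about 0.375 to 0.9 m from the base axis. Payload 3.1 kg.
Tool frame: the origin (TCP) lies at the very end of the fingers, on their centre line; the grasp point (between the pads) lies 19 mm behind it (arm.tcp_to_grasp is the distance from the TCP to the grasp point, in m); z points along the fingers, y is the direction in which the jaws open and shut (so a half turn about z gives the same grasp; the last joint's range is limited). The gripper opens to 85 mm and grips with 20 to 120 N. Pads are 22 mm wide; open, the fingers measure 114 mm over their backs; the gripper's body (76 mm by 85 mm) begins 54 mm behind the grasp point. The pads swing forward as they close: fully open they stand 13 mm farther back than shut.
Start: joints at [-1.401, 0.527, 1.433, -0, 1.181, -0.178], TCP at [0.214, -0.587, 0.231] pointing down, gripper open.
Joint ranges: [-3.08, 3.08], [-0.75, 2.2], [0.22, 2.44], [-1.43, 4.57], [0, 2.65], [-2.85, 2.85]. Speed limits (rad/s): [2.79, 2.79, 3.14, 3.14, 3.14, 3.14].

### API

Orientations are given as a 3x3 rotation matrix whose columns are the frame's x, y, z axes.
In Python, from plant import arm, imaging, nets gives the robot as it stands.
- The arm moves only by the tool move_arm, never from a script. Its argument "moves" is a list of rows, each a list of 3 entries, a list of its own where there are three numbers: the shift along the tool's x, y, z in mm, then the turn, a rotation vector about the tool's x, y, z in rad, then the finger opening in mm, from 0 to 85.4. A call has 1 to 20 rows; each row shifts and turns the pose as measured when the row begins, along the tool's axes as they then stand; what a row does not reach is not made up. A row lasts 1/10 s, in which the tool goes at most 50 mm and 8.59 degrees, less where a joint would pass 70% of its speed; a pose out of reach is approached as far as the arm can. A call with a gripper value outside its range is refused whole. The fingers move at their own pace and stop on an object; the grip force is fixed at half the most. Time passes only in rows, so rows that do not move let the fingers close. It gives the time, the measured TCP pose, the force and the opening at its end, in the units of the state.
- arm.sense(): the state, without advancing time (a new reading comes with each control period).
- imaging.grab_frame(name): name is "scene" or "top" or "wrist"; returns a dict with "image" (420x560x3 uint8, red, green, blue), "vertical_fov" (degrees; the focal length in pixels is half the picture's height over the tangent of half this angle, whatever the lens; pixels are square), "cx", "cy" (the principal point, pixels), "k1" (the pictures are not rectified: a ray, as slopes to the right and down, at radius r is drawn at 1 + k1 r^2 times it, then the intrinsics apply), "extrinsics" (4x4, takes a point from camera to world coordinates); the wrist camera has in their place "mount" (4x4, takes a point from camera to tool coordinates, whose origin is the TCP and whose axes are the flange's). Camera axes: x right, y down, z forward; pixel columns grow to the right and rows downward; lengths in m; the calibration is good to about 2 mm. A picture is of the moment at which its call begins: read the wrist's pose just before it. There is no depth.
- arm.job_done(): hands the job in, once; it reports no verdict.
Trained networks look in a picture, given as the dict that the camera call returned (one of the last four; its "shot" number tells which), for a name from the list of things; names that differ only in an ending like _2 or _b are one class to them, and where a whole thing is asked for, a point or a joint stands for the part that bears it (a point fixed in the world has none). Each returns a list of dicts, best first, with "p" (0 to 1); they miss things now and then, are a little off and sometimes report something else, mostly with a low value. They report only what shows in the picture. A call takes as long as a camera call. They do not tell look-alikes from the thing itself.
- nets.recognise(thing, picture): "box" ([left, top, right, bottom] in pixels, round what is visible of it).
- nets.trace(thing, picture): "mask" (420x560 bool, what is visible of it) and "box" ([left, top, right, bottom] in pixels, round what is visible of it).
- nets.mark_of(thing, picture): "location" ([column, row] in pixels: a listed point, or the origin of a listed thing).
The state is a dict: "t": time; "joints": joint angles; "joint_velocities": joint speeds; "effort": joint torques, N m; "tool_pos": TCP position; "eef_rot": TCP orientation; "force": force on the tool from outside, world axes, zero at the start; "ft_torque": the same for the moment, N m; "opening": opening from 0.0 (shut) to 1.0 (fully open).
Only numpy, scipy, OpenCV 4.12 (cv2) and the standard library are available. Lean on these libraries where they do the work, as an engineer would, in place of code of your own. Each camera call takes 0.05 s, during which the arm holds its last target.

### The job

Take the black dust plug out of the empty push-fit port and put it in the steel tray. Then take the spare filter out of its white stand and push its stem straight down into that port, through the drag of the seal, until you feel it bottom on the hard stop inside; press it home with about 25 N, never pushing harder than 40 N, and leave it there upright. Leave the already fitted filter and the other things on the table where they are.

Things in the scene. Friction and masses are not known exactly. Their poses are not given: they have to be found in the camera images.
- port_block: fixed grey-painted metal block, 60 x 60 x 50 mm high, brass stubs on two sides (along its +-y, to 47 mm from the centre), on top a round dark steel collar 27 mm across, 10 mm high. A push-fit bore runs down its vertical axis. Origin: centre of the underside; z up. An identical block elsewhere has a filter in it; this one has the black plug in its collar.
- port_mouth (a point): centre of the bore's mouth at the collar's top, 60 mm above the block's underside; bore about 13.4 mm wide. Sprung seal pads hidden inside are met with the stem's end 14 to 20 mm below the mouth: getting the stem through takes roughly 8 to 16 N, after that they drag with about 2 to 9 N and hold the stem.
- port_stop: hard steel stop inside the bore of port_block, not visible. Origin: centre of its flat top face, on the bore's axis, somewhere from 24 to 30 mm below the mouth (it differs each time).
- plug: loose black round dust plug, 36 mm high, 20 g: stem 11 mm across, 8 mm long, loose in the mouth of the empty port; flange 21 mm across, 4 mm thick, resting on the collar; then a waist, and a knob 16 mm across from 23 to 36 mm above the origin (take it there). Origin: centre of the stem's lower end; z up through the knob.
- tray: fixed open steel tray, 110 x 110 mm, 22 mm high, walls and floor 3 mm. Origin: centre of the underside.
- filter: loose spare filter, 103 mm high, 60 g, round: steel stem 12 mm across, 48 mm long, the lowest 5 mm tapering to 8 mm; above it a white body 26 mm across, 55 mm high, shallow groove 10 to 15 mm above its lower end. Origin: centre of the stem's lower end; z up. Stands upright in the white stand, the body's shoulder on the stand's top.
- filter_body (a point): point on the filter's axis, 78 mm above the filter's origin and 30 mm above the body's lower end: a good height to hold it; the body ends 25 mm above.
- stand: fixed white stand, 64 x 64 x 55 mm high on a foot 84 mm square, with a 15.5 mm hole down its axis that holds the filter's stem loosely. Origin: centre of the underside.
- used_block: fixed block of the same make with a filter already fitted, reaching about 140 mm above the table; leave it alone. Origin: centre of the underside.
- vial_1: bystander: loose capped glass vial, 24 mm across, 54 mm high. Origin: centre of the underside.
- vial_2: bystander: loose capped glass vial, 24 mm across, 54 mm high. Origin: centre of the underside.
- valve_driver: bystander: small loose box-shaped valve driver, 20 x 37 x 20 mm. Origin: centre of the underside.
- fitting_a: bystander: small loose push-in fitting, 18 x 33 x 15 mm. Origin: centre of the underside.
Things that resemble listed ones, but are neither listed nor needed, are in the scene too. Leave any orange look-alike of the filter alone.

How it is judged:
On the way, in this order (a step that is already met when the one before it is completed fails the run):
1. the dust plug lies in the tray, let go (horizontal distance between plug and tray below 0.06 m and height (world z) of plug below 0.03 m and contact force between the fingers and plug below 0.1 N), for 0.2 s.
2. the filter's stem has entered the mouth of the port (z of filter in the frame of port_block below 0.056 m and horizontal distance between filter and port_block below 0.004 m and angle between filter's own z axis and vertical below 0.15 rad).
3. the stem is pressed on the stop with more than 10 N (z of filter in the frame of port_stop below 0.0015 m and horizontal distance between filter and port_stop below 0.003 m and contact force between filter and port_stop above 10 N), for 0.1 s.
At the end, for the whole second after the job is handed in: the filter is at rest in the port, released, upright within 0.1 rad, its stem's end within 1.5 mm of the stop's face and within 3 mm of the bore's axis; the plug lies in the tray (its origin within 60 mm of the tray's centre and below 30 mm) (z of filter in the frame of port_stop below 0.0015 m and horizontal distance between filter and port_stop below 0.003 m and angle between filter's own z axis and vertical below 0.1 rad and linear speed of filter below 0.01 m/s and horizontal distance between plug and tray below 0.06 m and height (world z) of plug below 0.03 m and linear speed of plug below 0.05 m/s); the robot touches nothing.
It fails at once if the filter was pressed on the stop with more than 40 N (contact force between filter and port_stop above 40 N).
It fails at once if the filter was jammed against the port block (its seal's own squeeze of about 17 N included) with more than 70 N (contact force between filter and port_block above 70 N).
It fails at once if the robot touched the already fitted filter or its block (contact force between any of the fingers, the arm and used_block above 1 N).
It fails at once if a bystander was moved by more than 3 cm (distance of any of vial_1, vial_2, valve_driver, fitting_a from where it was at the start of the episode above 0.03 m).
It also fails if it takes over 72 s, if anything falls off the work surface, if the arm or the gripper's body presses on something with over 40 N, if the wrist force passes 120 N, or if a joint passes its speed limit or range.

## Working session

There is one attempt and no reset: what is moved stays moved. The work goes in short steps, Python scripts to look and compute and a tool call to move; the robot and the scene stay as the last step left them, time stands still between calls to the robot, and variables do not carry over. Pictures are saved under pics/ and viewed, and the job is handed in when it is done.

Besides the shell and the picture viewer there is one more tool, called after "Emit:" as name(argument=value, ...), one argument or row to a line, values as JSON. move_arm: Moves the arm, as the interface text tells. Its arguments: {"type":"object","properties":{"moves":{"type":"array","items":{"type":"array"}}},"required":["moves"]}

```bash
mkdir -p pics; ls
cat > h.py <<'E'
import numpy as np, cv2
from plant import arm, imaging, nets
def cam_pose(f,s=None):
    if 'extrinsics' in f: return np.array(f['extrinsics'])
    s=s or arm.sense()
    T=np.eye(4);T[:3,:3]=np.array(s['eef_rot']);T[:3,3]=s['tool_pos']
    return T@np.array(f['mount'])
def intr(f):
    h,w=f['image'].shape[:2]
    fl=h/2/np.tan(np.radians(f['vertical_fov'])/2)
    return fl,f['cx'],f['cy'],f['k1']
def ray(f,px,T):
    fl,cx,cy,k=intr(f)
    d=np.array([(px[0]-cx)/fl,(px[1]-cy)/fl]);u=d.copy()
    for _ in range(30): u=d/(1+k*(u@u))
    v=T[:3,:3]@np.array([u[0],u[1],1]);return T[:3,3],v/np.linalg.norm(v)
def at_z(f,px,z,T):
    o,v=ray(f,px,T);return o+v*(z-o[2])/v[2]
def proj(f,P,T):
    fl,cx,cy,k=intr(f)
    p=np.linalg.inv(T)@np.append(P,1);u=p[:2]/p[2];u=u*(1+k*(u@u))
    return np.array([u[0]*fl+cx,u[1]*fl+cy])
def tri(rays):
    A=np.zeros((3,3));b=np.zeros(3)
    for o,v in rays:
        M=np.eye(3)-np.outer(v,v);A+=M;b+=M@o
    x=np.linalg.solve(A,b);return x,[np.linalg.norm((np.eye(3)-np.outer(v,v))@(x-o)) for o,v in rays]
def save(f,n): cv2.imwrite('pics/'+n+'.png',f['image'][:,:,::-1])
E
python3 - <<'E'
from h import *
s=arm.sense();print(s)
for n in ['scene','top','wrist']:
    f=imaging.grab_frame(n);save(f,n+'0');print(n,f['shot'],f['vertical_fov'],f['cx'],f['cy'],f['k1'])
    print(cam_pose(f,s).round(3).tolist())
    for th in ['plug','port_mouth','port_block','tray','filter','filter_body','stand','used_block']:
        print(th,[(np.round(m['location'],1).tolist(),round(float(m['p']),2)) for m in nets.mark_of(th,f)[:3]])
E
```

```text
pics
{'t': 0.0, 'joints': array([-1.40046352e+00,  5.28463553e-01,  1.43391995e+00,  1.50573064e-05,
        1.18136368e+00, -1.78524068e-01]), 'joint_velocities': array([ 1.38281612e-03, -2.00411065e-03,  1.54098126e-03,  1.58493309e-05,
        2.98850648e-04, -6.52246017e-05]), 'effort': array([-1.25537990e-03, -4.42352986e+01, -1.78028798e+01, -3.57288554e-04,
        8.30249337e-03,  1.60532004e-06]), 'tool_pos': array([ 0.21353431, -0.58663085,  0.2303296 ]), 'eef_rot': array([[ 9.39766103e-01,  3.41818004e-01, -3.51486250e-04],
       [ 3.41817955e-01, -9.39763782e-01,  2.12570838e-03],
       [ 3.96291349e-04, -2.11781299e-03, -9.99997679e-01]]), 'force': array([0.19778946, 0.39241017, 0.12048767]), 'ft_torque': array([-0.0353677 , -0.01061341,  0.04375542]), 'opening': 0.9980050254087066}
scene 1 54.50545279140873 277.9148693576544 206.75438987756078 -0.11455413681127515
[[-0.591, -0.359, 0.722, -0.217], [-0.806, 0.29, -0.515, 0.457], [-0.025, -0.887, -0.461, 0.572], [0.0, 0.0, 0.0, 1.0]]
plug []
port_mouth []
port_block []
tray [([234.7, 240.4], 0.62)]
filter [([193.4, 263.
[... 396 characters left out ...]
237.6, 198.4], 0.62), ([411.5, 246.5], 0.45)]
port_mouth [([418.8, 242.0], 0.56), ([406.7, 249.2], 0.26)]
port_block [([407.1, 247.8], 0.57)]
tray [([237.8, 197.0], 0.76)]
filter [([138.9, 177.6], 0.79), ([146.3, 221.1], 0.63), ([181.2, 203.7], 0.62)]
filter_body [([130.6, 164.4], 0.76), ([134.8, 215.0], 0.74), ([176.7, 195.3], 0.46)]
stand [([145.6, 223.2], 0.77)]
used_block [([330.5, 255.5], 0.97)]
wrist 3 71.95161210922322 279.42553548520164 214.36386525143283 -0.05396410454276242
[[0.342, -0.895, -0.287, 0.286], [-0.94, -0.326, -0.103, -0.561], [-0.002, 0.305, -0.952, 0.373], [0.0, 0.0, 0.0, 1.0]]
plug []
port_mouth []
port_block []
tray []
filter []
filter_body []
stand []
used_block []
```

View pics/scene0.png

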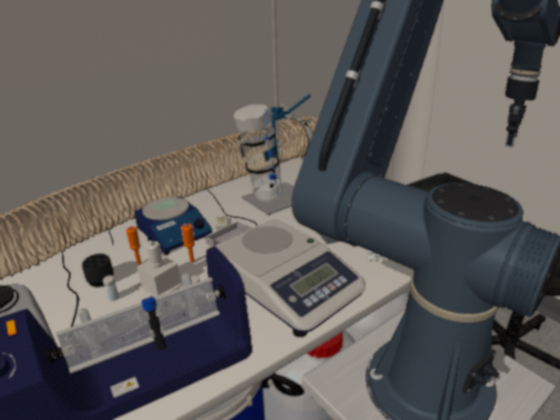

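View pics/top0.png

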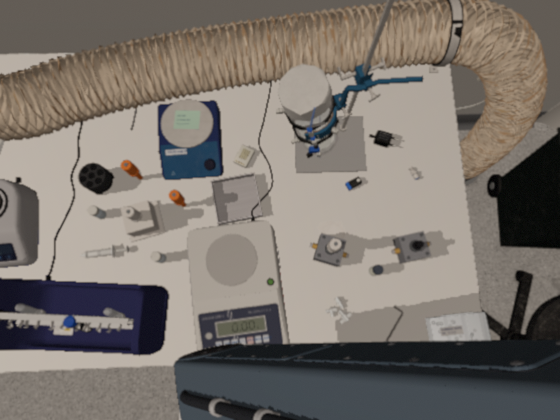

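View pics/wrist0.png

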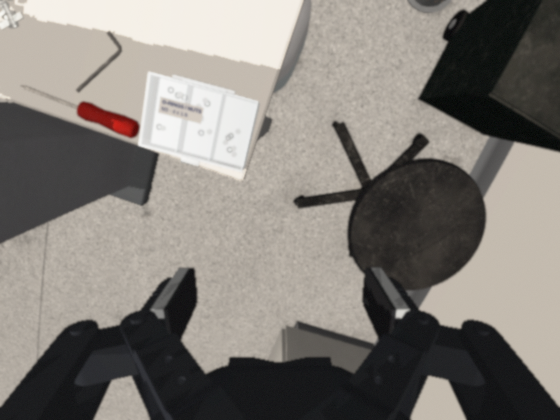

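The top view shows the port block with its black plug at about (415,245), the used block at (332,250), the tray at (238,198) and the stand with the white filter at (142,220). The orange look-alikes are at (130,168) and (177,198), and a vial stands near the port at (377,270). The wrist camera doesn't see any of the task yet.

Run:
```python
from h import *
f=imaging.grab_frame('top');T=cam_pose(f)
for n,px,z in [('plug knob',(418,245),.085),('block',(411,247),.05),('used',(330,250),.05),('tray',(238,198),.003),('stand',(142,220),.055),('filtertop',(132,213),.11),('vial',(377,270),.054),('vialb',(377,272),.0),('or1',(177,198),.05),('vial2',(158,257),.05)]:
    print(n,at_z(f,px,z,T).round(4))
im=cv2.resize(f['image'][190:300,290:450],None,fx=5,fy=5,interpolation=cv2.INTER_CUBIC);cv2.imwrite('pics/c1.png',im[:,:,::-1])
im=cv2.resize(f['image'][150:270,80:270],None,fx=4,fy=4,interpolation=cv2.INTER_CUBIC);cv2.imwrite('pics/c2.png',im[:,:,::-1])
```

```text
plug knob [ 0.4478 -0.3798  0.085 ]
block [ 0.4479 -0.3757  0.05  ]
used [ 0.446  -0.1906  0.05  ]
tray [0.5868 0.0237 0.003 ]
stand [0.5271 0.2404 0.055 ]
filtertop [0.532  0.2442 0.11  ]
vial [ 0.3976 -0.2931  0.054 ]
vialb [ 0.3964 -0.3059  0.    ]
or1 [0.5787 0.1625 0.05  ]
vial2 [0.4411 0.2021 0.05  ]
```

View pics/c1.png

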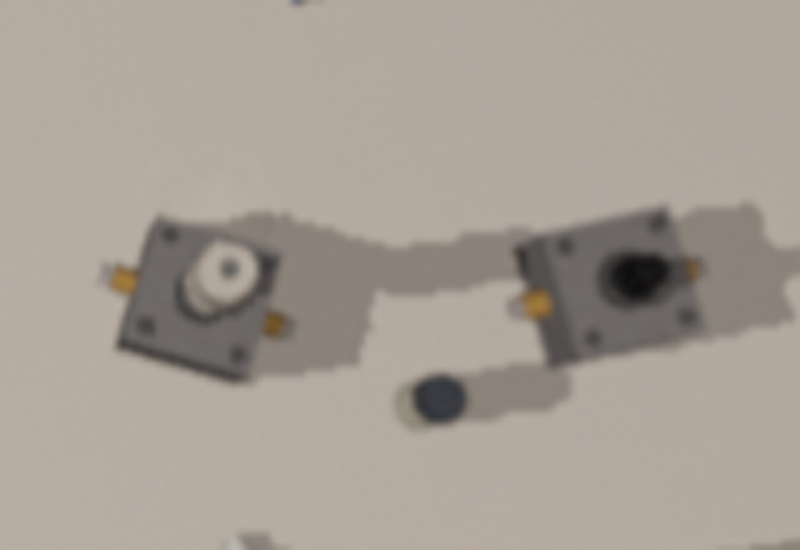

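View pics/c2.png

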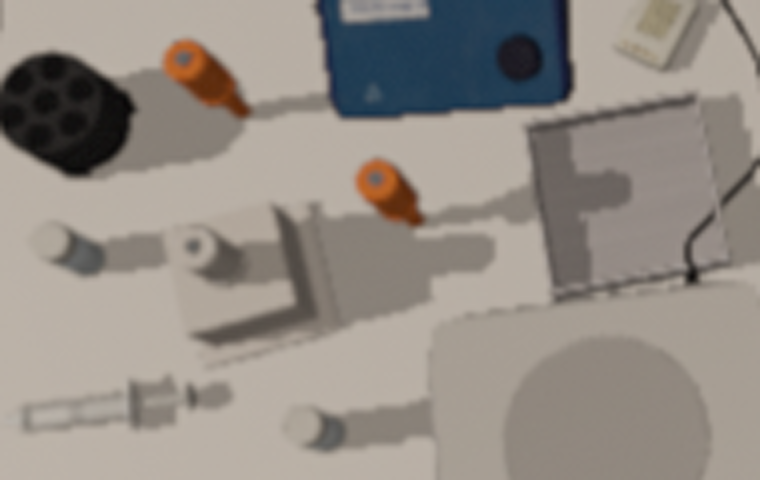

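Emit:
move_arm(
  moves=[
    [[39,-19,0],[0,0,0],85],
    [[39,-19,0],[0,0,0],85],
    [[39,-19,0],[0,0,0],85],
    [[39,-19,0],[0,0,0],85],
    [[39,-19,0],[0,0,0],85],
    [[39,-19,0],[0,0,0],85],
    [[0,0,0],[0,0,0],85],
  ],
)

```text
t: 2.1
tool_pos: [0.3997, -0.3974, 0.2308]
eef_rot: [[0.942, 0.336, 0.002], [0.336, -0.942, -0.004], [0.0, 0.005, -1.0]]
force: [0.0, 1.1, -0.1]
opening: 0.996
```

Run:
```python
from h import *
s=arm.sense();print(s['t'],s['tool_pos'],s['eef_rot'].round(4).tolist(),s['force'])
f=imaging.grab_frame('wrist');save(f,'w1');T=cam_pose(f,s)
for th,z in [('plug',.052),('port_mouth',.06),('port_block',0)]:
    for m in nets.mark_of(th,f)[:3]: print(th,np.round(m['location'],1),round(float(m['p']),2),at_z(f,m['location'],z,T).round(4))
```

```text
2.1 [ 0.39970977 -0.39741547  0.23084491] [[0.9419, 0.3358, 0.0016], [0.3358, -0.9419, -0.0043], [0.0001, 0.0046, -1.0]] [ 0.04466641  1.11403648 -0.11805035]
plug [284.  146.7] 0.55 [ 0.45   -0.3862  0.052 ]
port_mouth [282.8 146.1] 0.8 [ 0.4507 -0.3845  0.06  ]
port_block [285.7 143.7] 0.65 [ 0.4506 -0.3894  0.    ]
```

View pics/w1.png

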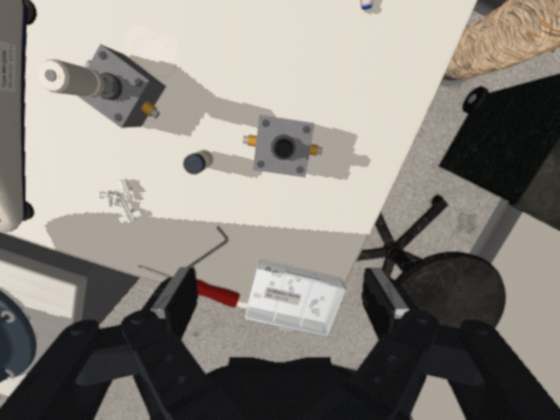

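The wrist view shows the port block at (284,146) with the knob at (284,147). The used filter is at upper left, and the vial is at (195,163).

Run:
```python
from h import *
s=arm.sense()
f=imaging.grab_frame('wrist');T=cam_pose(f,s)
im=f['image'];c=im[105:190,235:335]
big=cv2.resize(c,None,fx=7,fy=7,interpolation=cv2.INTER_CUBIC);cv2.imwrite('pics/c3.png',big[:,:,::-1])
g=im.max(2)
sub=(g[125:172,262:308]<45).astype(np.uint8)
n,l,st,ce=cv2.connectedComponentsWithStats(sub)
for i in range(1,n):
    if st[i,4]>30:
        p=ce[i]+[262,125];print(st[i],p,at_z(f,p,.088,T).round(4),at_z(f,p,.0815,T).round(4))
t=imaging.grab_frame('top');Tt=cam_pose(t)
g=t['image'].max(2);sub=(g[225:265,395:440]<40).astype(np.uint8)
n,l,st,ce=cv2.connectedComponentsWithStats(sub)
for i in range(1,n):
    if st[i,4]>10:
        p=ce[i]+[395,225];print('top',st[i],p,at_z(t,p,.083,Tt).round(4))
```

```text
[  8   9  19  19 276] [279.25724638 142.6884058 ] [ 0.4513 -0.3851  0.088 ] [ 0.4509 -0.3853  0.0815]
```

View pics/c3.png

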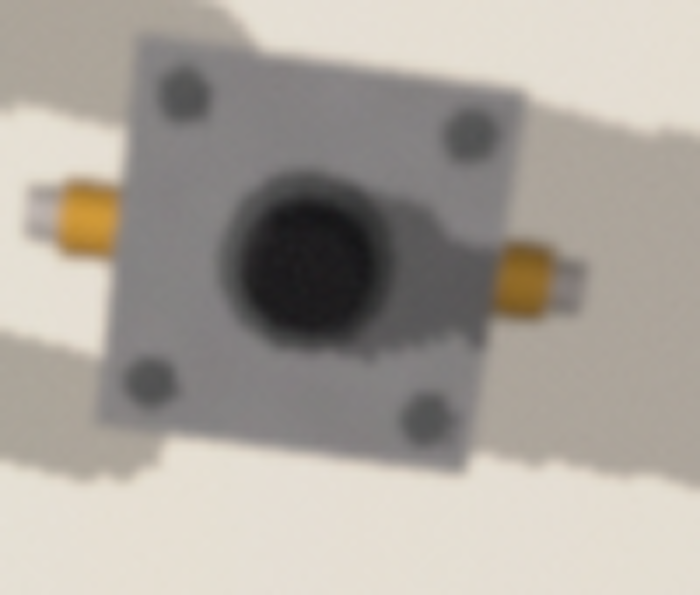

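```bash
cat >> h.py <<'E'
def togo(x,y,z,yaw=None):
    s=arm.sense();R=np.array(s['eef_rot']);d=R.T@(np.array([x,y,z])-s['tool_pos'])
    from scipy.spatial.transform import Rotation as Ro
    cy=np.arctan2(R[1,0],R[0,0]) if yaw is None else yaw
    Rt=np.array([[np.cos(cy),np.sin(cy),0],[np.sin(cy),-np.cos(cy),0],[0,0,-1]])
    rv=Ro.from_matrix(R.T@Rt).as_rotvec()
    print('t',s['t'],'pos',np.round(s['tool_pos'],4),'yaw',np.arctan2(R[1,0],R[0,0]).round(3),'shift mm',(d*1000).round(1),'rot',rv.round(4),'F',np.round(s['force'],1),'op',round(s['opening'],3))
E
python3 -c "
from h import *
togo(.451,-.385,.068)"
```

```text
t 2.4 pos [ 0.396  -0.4031  0.2308] yaw 0.335 shift mm [ 58.2  -0.2 162.7] rot [0.0069 0.0016 0.    ] F [ 0.3 -0.5  0.2] op 0.999
```

Emit:
move_arm(
  moves=[
    [[6,0,33],[0.007,0.002,0],50],
    [[6,0,34],[0,0,0],50],
    [[6,0,33],[0,0,0],50],
    [[0,0,0],[0,0,0],50],
    [[0,0,0],[0,0,0],50],
  ],
)

```text
t: 2.9
tool_pos: [0.4105, -0.4063, 0.1303]
eef_rot: [[0.948, 0.318, 0.004], [0.318, -0.948, -0.007], [0.002, 0.007, -1.0]]
force: [0.8, -0.0, -0.4]
opening: 0.586
```

Run:
```python
from h import *
s=arm.sense()
f=imaging.grab_frame('wrist');T=cam_pose(f,s);save(f,'w2')
g=f['image'].max(2)
p0=proj(f,np.array([.451,-.385,.088]),T);print(p0)
x0,y0=int(p0[0])-60,int(p0[1])-60
sub=(g[y0:y0+120,x0:x0+120]<45).astype(np.uint8)
n,l,st,ce=cv2.connectedComponentsWithStats(sub)
for i in range(1,n):
    if st[i,4]>80:
        p=ce[i]+[x0,y0];print(st[i],p,at_z(f,p,.088,T).round(4))
for th,z in [('plug',.052),('port_mouth',.06)]:
    for m in nets.mark_of(th,f)[:3]: print(th,np.round(m['location'],1),round(float(m['p']),2),at_z(f,m['location'],z,T).round(4))
togo(.451,-.385,.068)
```

```text
[266.67659365 173.63269926]
[ 48  43  28  31 660] [267.63939394 170.78333333] [ 0.4529 -0.385   0.088 ]
port_mouth [270.6 168.5] 0.82 [ 0.4507 -0.3871  0.06  ]
t 3.05 pos [ 0.411  -0.4063  0.1315] yaw 0.324 shift mm [44.5 -8.1 63.5] rot [ 0.0097 -0.0022 -0.    ] F [ 0.2  0.  -0.2] op 0.584
```

View pics/w2.png

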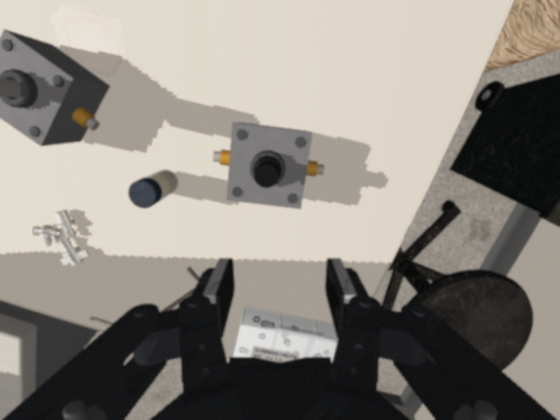

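The knob is at about (267,172), near (0.4515,-0.3855). I'll align above it and then descend.

Emit:
move_arm(
  moves=[
    [[22,-4,0],[0.009,-0.002,0],45],
    [[23,-4,5],[0,0,0],45],
    [[0,0,5],[0,0,0],45],
    [[0,0,0],[0,0,0],45],
  ],
)

```text
t: 3.45
tool_pos: [0.4532, -0.3882, 0.1283]
eef_rot: [[0.949, 0.316, 0.007], [0.316, -0.949, -0.01], [0.004, 0.012, -1.0]]
force: [-0.2, 0.6, -0.9]
opening: 0.526
```

```bash
python3 -c "
from h import *
togo(.4515,-.3855,.068)"
```

```text
t 3.45 pos [ 0.4532 -0.3882  0.1283] yaw 0.321 shift mm [-1.  -3.8 60.2] rot [ 0.0123 -0.0038 -0.    ] F [-0.2  0.6 -0.9] op 0.526
```

Emit:
move_arm(
  moves=[
    [[-1,-2,20],[0.012,-0.004,0],45],
    [[0,-1,20],[0,0,0],45],
    [[0,0,15],[0,0,0],45],
    [[0,0,3],[0,0,0],45],
    [[0,0,0],[0,0,0],45],
  ],
)

```text
t: 3.95
tool_pos: [0.4488, -0.3885, 0.0684]
eef_rot: [[0.95, 0.313, -0.0], [0.313, -0.95, -0.002], [-0.001, 0.002, -1.0]]
force: [0.3, -0.6, 0.6]
opening: 0.527
```

```bash
python3 -c "
from h import *
togo(.4515,-.3855,.068)
s=arm.sense();f=imaging.grab_frame('wrist');save(f,'w3')"
```

```text
t 3.95 pos [ 0.4488 -0.3885  0.0684] yaw 0.318 shift mm [ 3.5 -2.   0.4] rot [0.0017 0.0007 0.    ] F [ 0.3 -0.6  0.6] op 0.527
```

View pics/w3.png

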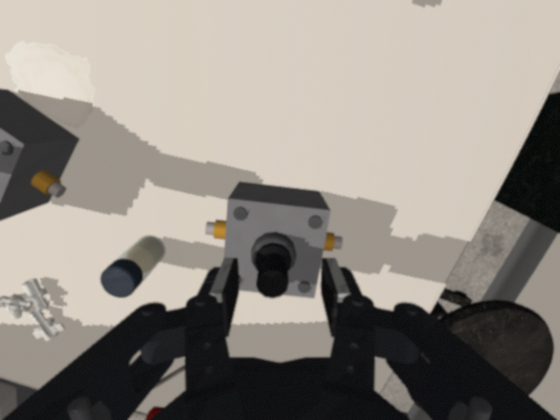

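The knob sits between the jaws at about (272,270), slightly left of centre. I'll correct for that and close.

Emit:
move_arm(
  moves=[
    [[3.5,-2,0],[0,0,0],45],
    [[0,0,0],[0,0,0],45],
    [[0,0,0],[0,0,0],10],
    [[0,0,0],[0,0,0],10],
    [[0,0,0],[0,0,0],10],
    [[0,0,0],[0,0,0],10],
    [[0,0,0],[0,0,0],10],
  ],
)

```text
t: 4.7
tool_pos: [0.4524, -0.3862, 0.0711]
eef_rot: [[0.95, 0.313, 0.002], [0.313, -0.95, -0.005], [0.001, 0.005, -1.0]]
force: [-0.1, -0.3, -0.1]
opening: 0.16
```

```bash
python3 -c "
from h import *
togo(.4515,-.3855,.068)
s=arm.sense();f=imaging.grab_frame('wrist');save(f,'w4')"
```

```text
t 4.7 pos [ 0.4524 -0.3862  0.0711] yaw 0.318 shift mm [-0.6 -1.   3.1] rot [ 0.0054 -0.0007 -0.    ] F [-0.1 -0.3 -0.1] op 0.16
```

View pics/w4.png

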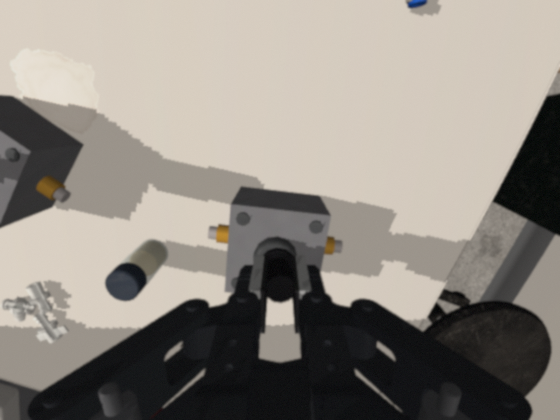

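Emit:
move_arm(
  moves=[
    [[0,0,0],[0,0,0],5],
    [[0,0,0],[0,0,0],5],
    [[0,0,-5],[0,0,0],5],
    [[0,0,-15],[0,0,0],5],
    [[0,0,-30],[0,0,0],5],
    [[0,0,-30],[0,0,0],5],
    [[-15,0,-30],[0,0,0],5],
    [[-15,0,-10],[0,0,0],5],
    [[0,0,0],[0,0,0],5],
  ],
)

```text
t: 5.65
tool_pos: [0.4226, -0.3956, 0.1954]
eef_rot: [[0.95, 0.314, 0.001], [0.314, -0.95, -0.005], [-0.0, 0.005, -1.0]]
force: [0.4, 0.0, -0.7]
opening: 0.156
```

Run:
```python
from h import *
s=arm.sense();f=imaging.grab_frame('wrist');save(f,'w5');T=cam_pose(f,s)
for th,z in [('plug',.052),('port_mouth',.06)]:
    for m in nets.mark_of(th,f)[:3]: print(th,np.round(m['location'],1),round(float(m['p']),2),at_z(f,m['location'],z,T).round(4))
togo(.587,.024,.2)
p=proj(f,np.array([.452,-.3865,.06]),T);print(p);x,y=int(p[0]),int(p[1])
cv2.imwrite('pics/c5.png',cv2.resize(f['image'][y-45:y+45,x-60:x+60],None,fx=6,fy=6,interpolation=cv2.INTER_CUBIC)[:,:,::-1]);print(x,y)
```

```text
plug [277.5 257.3] 0.55 [ 0.3614 -0.415   0.052 ]
port_mouth [276.  174.1] 0.71 [ 0.4491 -0.3847  0.06  ]
port_mouth [273.2 168.4] 0.63 [ 0.4535 -0.3804  0.06  ]
t 5.8 pos [ 0.4232 -0.3941  0.193 ] yaw 0.32 shift mm [ 287.  -345.3   -7.5] rot [0.0008 0.0007 0.    ] F [ 0.5 -0.3 -0.8] op 0.155
[278.74723856 171.85259248]
278 171
```

View pics/w5.png

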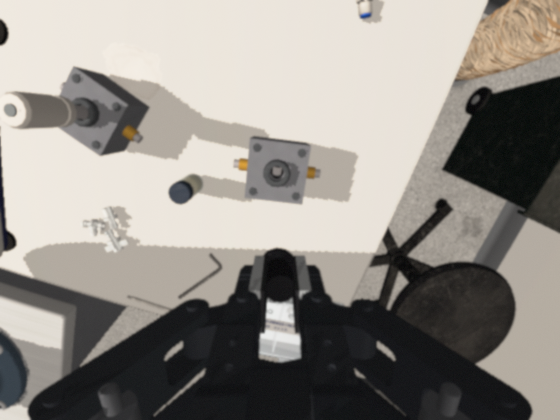

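View pics/c5.png

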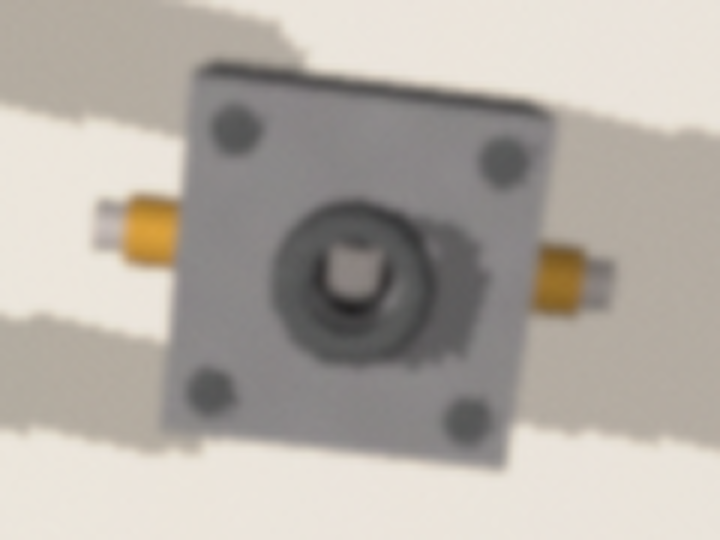

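Run:
```python
from h import *
f=imaging.grab_frame('top');T=cam_pose(f)
for px in [(305,90),(313,150),(415,80),(340,120)]:
    print(px,[at_z(f,px,z,T).round(3).tolist() for z in (0,.2,.35)])
f=imaging.grab_frame('scene');T=cam_pose(f)
for px in [(253,112),(268,190),(310,97),(245,235),(270,235)]:
    o,v=ray(f,px,T);print(px,[(o+v*(x-o[0])/v[0]).round(3).tolist() for x in (.45,.6,.7,.8,)])
togo(.592,.024,.2)
```

```text
(305, 90) [[0.875, -0.154, 0.0], [0.765, -0.137, 0.2], [0.682, -0.124, 0.35]]
(313, 150) [[0.708, -0.168, 0.0], [0.632, -0.148, 0.2], [0.575, -0.132, 0.35]]
(415, 80) [[0.894, -0.444, 0.0], [0.78, -0.367, 0.2], [0.694, -0.309, 0.35]]
(340, 120) [[0.788, -0.241, 0.0], [0.695, -0.206, 0.2], [0.626, -0.179, 0.35]]
(253, 112) [[0.45, 0.035, 0.372], [0.6, -0.06, 0.328], [0.7, -0.124, 0.298], [0.8, -0.187, 0.268]]
(268, 190) [[0.45, 0.007, 0.196], [0.6, -0.095, 0.111], [0.7, -0.162, 0.054], [0.8, -0.23, -0.002]]
(310, 97) [[0.45, -0.111, 0.38], [0.6, -0.239, 0.337], [0.7, -0.324, 0.308], [0.8, -0.409, 0.28]]
(245, 235) [[0.45, 0.072, 0.106], [0.6, -0.014, 0.001], [0.7, -0.072, -0.069], [0.8, -0.13, -0.139]]
(270, 235) [[0.45, 0.006, 0.081], [0.6, -0.095, -0.03], [0.7, -0.163, -0.103], [0.8, -0.231, -0.177]]
t 5.9 pos [ 0.4234 -0.3937  0.1924] yaw 0.321 shift mm [ 291.7 -343.2   -7.8] rot [-0.0004  0.0012 -0.    ] F [-0.2 -0.  -0.7] op 0.155
```

Emit:
move_arm(
  moves=[
    [[10,-22,-15],[0,0,0],5],
    [[18,-38,-15],[0,0,0],5],
    [[18,-38,0],[0,0,0],5],
    [[18,-38,0],[0,0,0],5],
    [[18,-38,0],[0,0,0],5],
    [[18,-38,0],[0,0,0],5],
    [[18,-38,0],[0,0,0],5],
    [[18,-38,0],[0,0,0],5],
    [[0,0,0],[0,0,0],5],
  ],
)

```text
t: 6.8
tool_pos: [0.462, -0.0643, 0.2131]
eef_rot: [[0.949, 0.314, -0.014], [0.314, -0.949, 0.012], [-0.01, -0.016, -1.0]]
force: [-0.2, -1.8, -0.6]
opening: 0.155
```

Run:
```python
from h import *
s=arm.sense();f=imaging.grab_frame('wrist');save(f,'w6');T=cam_pose(f,s)
for m in nets.mark_of('tray',f)[:3]: print(np.round(m['location'],1),round(float(m['p']),2),at_z(f,m['location'],0,T).round(4))
togo(.592,.024,.2)
```

```text
[238.6  57.6] 0.63 [0.5839 0.0268 0.    ]
t 6.9 pos [ 0.4629 -0.0682  0.2134] yaw 0.316 shift mm [151.5 -47.3  12.6] rot [-0.0124  0.0093 -0.0001] F [-0.5  0.2 -0. ] op 0.157
```

View pics/w6.png

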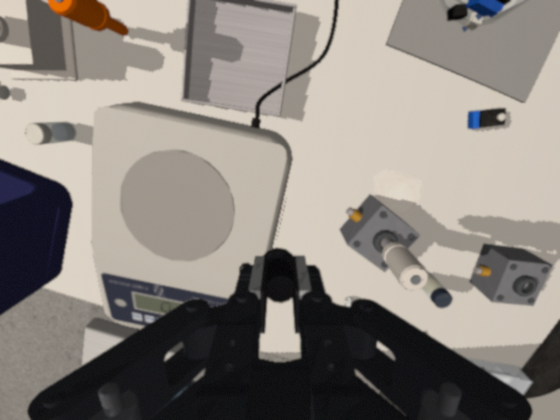

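The tray at (240,57) agrees with the top view, so I'll move over it and lower.

Emit:
move_arm(
  moves=[
    [[28,-10,0],[-0.012,0.009,0],5],
    [[31,-10,5],[0,0,0],5],
    [[31,-10,10],[0,0,0],5],
    [[31,-10,15],[0,0,0],5],
    [[31,-10,15],[0,0,0],5],
    [[0,0,10],[0,0,0],5],
    [[0,0,0],[0,0,0],5],
  ],
)

```text
t: 7.6
tool_pos: [0.5996, 0.0172, 0.1517]
eef_rot: [[0.955, 0.298, -0.001], [0.298, -0.955, -0.004], [-0.002, 0.003, -1.0]]
force: [-1.4, 0.2, -0.3]
opening: 0.156
```

Run:
```python
from h import *
togo(.590,.026,.036)
```

```text
t 7.6 pos [0.5996 0.0172 0.1517] yaw 0.303 shift mm [ -6.2 -11.7 115.7] rot [0.0033 0.0023 0.    ] F [-1.4  0.2 -0.3] op 0.156
```

Emit:
move_arm(
  moves=[
    [[-3,-5,20],[0,0,0],5],
    [[-1,-4,30],[0,0,0],5],
    [[0,0,30],[0,0,0],5],
    [[0,0,24],[0,0,0],5],
    [[0,0,8],[0,0,0],5],
    [[0,0,0],[0,0,0],5],
  ],
)

```text
t: 8.2
tool_pos: [0.5929, 0.0138, 0.0385]
eef_rot: [[0.958, 0.287, 0.001], [0.287, -0.958, -0.006], [-0.001, 0.006, -1.0]]
force: [-0.3, -0.1, 0.4]
opening: 0.157
```

Run:
```python
from h import *
togo(.590,.026,.036)
```

```text
t 8.2 pos [0.5929 0.0138 0.0385] yaw 0.292 shift mm [  0.8 -12.5   2.4] rot [0.0062 0.0009 0.    ] F [-0.3 -0.1  0.4] op 0.157
```

Emit:
move_arm(
  moves=[
    [[0,-11,3],[0,0,0],5],
    [[0,0,0],[0,0,0],40],
    [[0,0,0],[0,0,0],40],
    [[0,0,0],[0,0,0],40],
    [[0,0,0],[0,0,0],40],
    [[0,0,-25],[0,0,0],40],
    [[0,0,-40],[0,0,0],40],
    [[0,0,-40],[0,0,0],40],
    [[-15,0,-40],[0,0,0],40],
    [[-20,0,-30],[0,0,0],50],
    [[-20,0,0],[0,0,0],60],
  ],
)

```text
t: 9.3
tool_pos: [0.5403, 0.0093, 0.2225]
eef_rot: [[0.957, 0.288, 0.014], [0.289, -0.957, -0.009], [0.011, 0.012, -1.0]]
force: [0.6, 0.1, 0.3]
opening: 0.701
```

Run:
```python
from h import *
s=arm.sense();f=imaging.grab_frame('wrist');save(f,'w7');T=cam_pose(f,s)
for n,z in [('tray',0),('plug',.012),('filter_body',.085),('stand',0)]:
  for m in nets.mark_of(n,f)[:3]: print(n,np.round(m['location'],1),round(float(m['p']),2),at_z(f,m['location'],z,T).round(4))
togo(.532,.244,.2)
f=imaging.grab_frame('top');T=cam_pose(f)
for n,z in [('filter_body',.085),('stand',0),('filter',.007)]:
  for m in nets.mark_of(n,f)[:3]: print(n,np.round(m['location'],1),round(float(m['p']),2),at_z(f,m['location'],z,T).round(4))
```

```text
tray [275.2 148.5] 0.92 [0.5855 0.0248 0.    ]
plug [273.2 148.9] 0.5 [0.5853 0.0272 0.012 ]
filter_body [ 34.8 138.1] 0.77 [0.5364 0.254  0.085 ]
filter_body [41.5 16.2] 0.69 [0.6454 0.2582 0.085 ]
filter_body [116.  211.5] 0.65 [0.4852 0.1651 0.085 ]
stand [ 90.9 135.3] 0.93 [0.5368 0.2496 0.    ]
stand [276.1 145.4] 0.74 [0.5895 0.0248 0.    ]
stand [483.  190.8] 0.43 [ 0.6148 -0.2572  0.    ]
t 9.55 pos [0.5381 0.0099 0.2174] yaw 0.292 shift mm [  61.5 -226.1   15.8] rot [ 0.0074 -0.0015 -0.    ] F [-0.2 -0.1  0.6] op 0.706
```

View pics/w7.png

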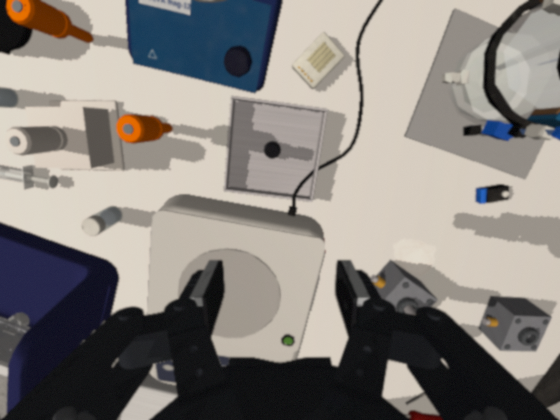

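The plug stands in the tray at (272,149) and has been let go. Next is the stand, with the white filter's top at about (20,140).

Emit:
move_arm(
  moves=[
    [[2,-30,0],[0.007,-0.002,0],70],
    [[2,-42,0],[0,0,0],70],
    [[2,-42,0],[0,0,0],70],
    [[2,-42,0],[0,0,0],70],
    [[2,-42,0],[0,0,0],70],
    [[2,-30,0],[0,0,0],70],
    [[0,0,0],[0,0,0],70],
    [[0,0,0],[0,0,0],70],
  ],
)

```text
t: 10.55
tool_pos: [0.4865, 0.24, 0.211]
eef_rot: [[0.958, 0.286, -0.005], [0.286, -0.958, -0.001], [-0.006, -0.0, -1.0]]
force: [-0.0, -0.6, 0.1]
opening: 0.815
```

Run:
```python
from h import *
s=arm.sense();f=imaging.grab_frame('wrist');save(f,'w8');T=cam_pose(f,s)
for n,z in [('filter_body',.085),('stand',0),('filter',.007)]:
  for m in nets.mark_of(n,f)[:3]: print(n,np.round(m['location'],1),round(float(m['p']),2),at_z(f,m['location'],z,T).round(4))
for m in nets.trace('filter',f)[:3]: print(m['box'],m['p'])
togo(.537,.252,.2)
```

```text
filter_body [391.4 140.4] 0.94 [0.5742 0.1592 0.085 ]
filter_body [465.9 160. ] 0.72 [0.5791 0.0837 0.085 ]
filter_body [303.5  15.7] 0.6 [0.6459 0.2667 0.085 ]
stand [281.9 140.8] 0.83 [0.5396 0.2522 0.    ]
filter [298.2  41.8] 0.79 [0.6449 0.2658 0.007 ]
filter [546.  289.2] 0.74 [ 0.4542 -0.1779  0.007 ]
filter [366.5 137.7] 0.73 [0.5722 0.1588 0.007 ]
[364.3, 129.1, 411.2, 161.1] 0.96
[264.6, 135.6, 297.4, 168.8] 0.92
[288.0, 0.0, 323.3, 42.2] 0.84
t 10.8 pos [0.4871 0.2383 0.2115] yaw 0.287 shift mm [51.8  0.9 11.3] rot [-0.0006  0.0049 -0.    ] F [0.2 0.1 0.2] op 0.82
```

View pics/w8.png

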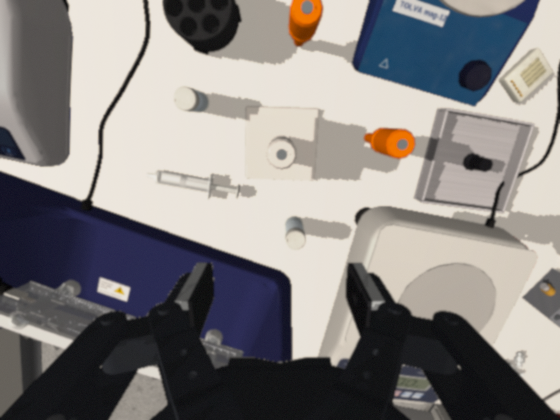

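The filter's top is at (282,152) on the white stand, with an orange look-alike at (395,142) and a vial at (295,232).

Run:
```python
from h import *
s=arm.sense();f=imaging.grab_frame('wrist');T=cam_pose(f,s)
cv2.imwrite('pics/c8.png',cv2.resize(f['image'][95:195,235:335],None,fx=6,fy=6,interpolation=cv2.INTER_CUBIC)[:,:,::-1])
for m in nets.trace('filter',f)[:3]:
    ys,xs=np.nonzero(m['mask']);c=(xs.mean(),ys.mean());print(m['box'],c,at_z(f,c,.11,T).round(4))
    g=(np.array(m['box'][:2])+m['box'][2:])/2
print(at_z(f,(281.5,152.5),.11,T))
# top dark dot
togo(.537,.252,.2)
```

```text
[264.9, 137.2, 295.8, 170.5] (np.float64(278.8025974025974), np.float64(152.3974025974026)) [0.5372 0.253  0.11  ]
[286.6, 2.1, 318.0, 41.5] (np.float64(301.087929656275), np.float64(19.695443645083934)) [0.6358 0.2648 0.11  ]
[363.7, 125.7, 412.4, 159.9] (np.float64(389.7508865248227), np.float64(141.48670212765958)) [0.5722 0.1676 0.11  ]
[0.5377374  0.25084411 0.11      ]
t 10.9 pos [0.4871 0.2384 0.2117] yaw 0.287 shift mm [51.8  1.  11.4] rot [-0.0007  0.0047 -0.    ] F [-0.3  0.2  0.2] op 0.823
```

View pics/c8.png

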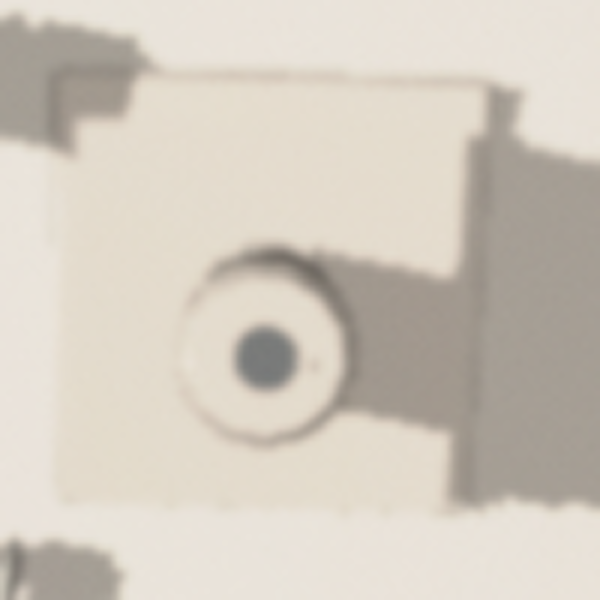

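Emit:
move_arm(
  moves=[
    [[25,1,15],[0,0.004,0],65],
    [[26,0,15],[0,0,0],65],
    [[0,0,20],[0,0,0],65],
    [[0,0,0],[0,0,0],65],
  ],
)

```text
t: 11.3
tool_pos: [0.5394, 0.2494, 0.1615]
eef_rot: [[0.961, 0.278, 0.002], [0.278, -0.961, 0.001], [0.002, -0.0, -1.0]]
force: [-0.6, 0.0, 0.2]
opening: 0.759
```

Run:
```python
from h import *
togo(.536,.252,.068)
```

```text
t 11.3 pos [0.5394 0.2494 0.1615] yaw 0.282 shift mm [-2.7 -3.4 93.5] rot [-0.0004 -0.0023  0.    ] F [-0.6  0.   0.2] op 0.759
```

Emit:
move_arm(
  moves=[
    [[-2,-2,20],[0,-0.002,0],65],
    [[-1,-1,25],[0,0,0],65],
    [[0,0,25],[0,0,0],65],
    [[0,0,15],[0,0,0],65],
    [[0,0,4],[0,0,0],65],
    [[0,0,0],[0,0,0],65],
  ],
)

```text
t: 11.9
tool_pos: [0.54, 0.2496, 0.0754]
eef_rot: [[0.962, 0.274, 0.008], [0.274, -0.962, 0.002], [0.009, 0.0, -1.0]]
force: [0.2, 0.7, 0.1]
opening: 0.755
```

Run:
```python
from h import *
togo(.536,.252,.068)
s=arm.sense();f=imaging.grab_frame('wrist');save(f,'w9');T=cam_pose(f,s)
print(proj(f,np.array([.536,.252,.11]),T))
```

```text
t 11.9 pos [0.54   0.2496 0.0754] yaw 0.277 shift mm [-3.2 -3.4  7.4] rot [ 0.0001 -0.0087 -0.    ] F [0.2 0.7 0.1] op 0.755
[270.57685915 311.44065438]
```

View pics/w9.png

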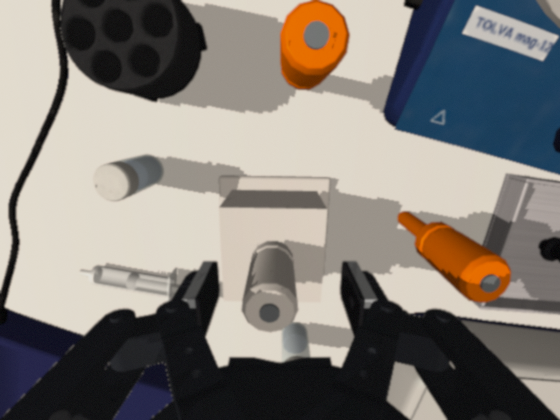

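The filter's top is at (269,311) against a predicted (270.6,311.4). I'll correct for that and grip.

Emit:
move_arm(
  moves=[
    [[-3,-4,7],[0,-0.009,0],65],
    [[0,0,0],[0,0,0],65],
    [[0,0,0],[0,0,0],65],
  ],
)

```text
t: 12.25
tool_pos: [0.5379, 0.2534, 0.0713]
eef_rot: [[0.962, 0.274, 0.005], [0.274, -0.962, 0.001], [0.005, 0.0, -1.0]]
force: [0.1, 0.7, 1.7]
opening: 0.767
```

Run:
```python
from h import *
togo(.536,.252,.068)
```

```text
t 12.25 pos [0.5379 0.2534 0.0713] yaw 0.277 shift mm [-2.2  0.8  3.3] rot [ 0.0002 -0.0052 -0.    ] F [0.1 0.7 1.7] op 0.767
```

Emit:
move_arm(
  moves=[
    [[-3,1,4],[0,-0.006,0],65],
    [[0,0,0],[0,0,0],20],
    [[0,0,0],[0,0,0],20],
    [[0,0,0],[0,0,0],20],
    [[0,0,0],[0,0,0],20],
    [[0,0,0],[0,0,0],20],
    [[0,0,0],[0,0,0],20],
  ],
)

```text
t: 12.95
tool_pos: [0.5355, 0.2518, 0.0681]
eef_rot: [[0.962, 0.274, 0.0], [0.274, -0.962, -0.0], [0.0, 0.0, -1.0]]
force: [-0.6, 0.1, 0.5]
opening: 0.289
```

Run:
```python
from h import *
togo(.536,.252,.068)
```

```text
t 12.95 pos [0.5355 0.2518 0.0681] yaw 0.277 shift mm [ 0.5 -0.1  0.1] rot [ 0.0002 -0.0003 -0.    ] F [-0.6  0.1  0.5] op 0.289
```

Emit:
move_arm(
  moves=[
    [[0,0,0],[0,0,0],20],
    [[0,0,-10],[0,0,0],20],
    [[0,0,-20],[0,0,0],20],
    [[0,0,-25],[0,0,0],20],
    [[0,0,-35],[0,0,0],20],
    [[0,0,-40],[0,0,0],20],
    [[0,0,-40],[0,0,0],20],
    [[0,0,-10],[0,0,0],20],
    [[0,0,0],[0,0,0],20],
  ],
)

```text
t: 13.85
tool_pos: [0.5352, 0.2516, 0.2571]
eef_rot: [[0.962, 0.274, 0.0], [0.274, -0.962, -0.0], [0.0, 0.0, -1.0]]
force: [-0.2, -0.2, -0.5]
opening: 0.288
```

Run:
```python
from h import *
togo(.46,-.05,.24,0.3)
s=arm.sense();f=imaging.grab_frame('wrist');save(f,'w10')
f=imaging.grab_frame('scene');save(f,'s10')
```

```text
t 13.85 pos [0.5352 0.2516 0.2571] yaw 0.277 shift mm [-154.8  269.5   17.2] rot [ 0.0003 -0.0003 -0.0227] F [-0.2 -0.2 -0.5] op 0.288
```

View pics/w10.png

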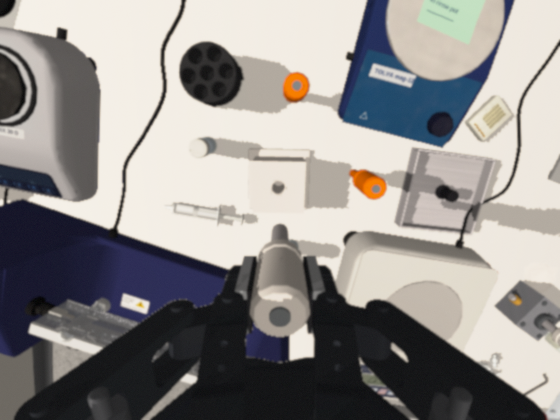

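View pics/s10.png

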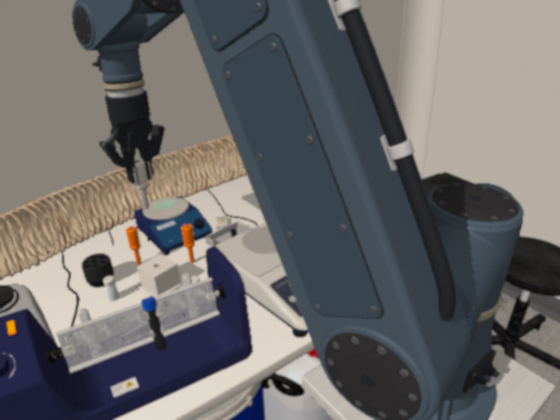

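The filter is held and clear of the stand, with its stem visible at (280,232). I'll carry it back over the used block; its lower end is at about 0.196 m.

Emit:
move_arm(
  moves=[
    [[-12,20,0],[0,0,0],20],
    [[-22,38,0],[0,0,0],20],
    [[-22,38,0],[0,0,0],20],
    [[-22,38,0],[0,0,0],20],
    [[-22,38,0],[0,0,0],20],
    [[-22,38,0],[0,0,0],20],
    [[-22,38,0],[0,0,0],20],
    [[-12,20,0],[0,0,0],20],
    [[0,0,0],[0,0,0],20],
  ],
)

```text
t: 14.85
tool_pos: [0.4446, -0.0572, 0.2374]
eef_rot: [[0.96, 0.278, -0.04], [0.278, -0.961, 0.004], [-0.037, -0.015, -0.999]]
force: [-0.1, 0.5, -0.1]
opening: 0.289
```

Run:
```python
from h import *
togo(.42,-.396,.25,0.3)
```

```text
t 14.85 pos [ 0.4446 -0.0572  0.2374] yaw 0.282 shift mm [-118.3  318.4  -13. ] rot [-0.0152  0.0372 -0.0183] F [-0.1  0.5 -0.1] op 0.289
```

Emit:
move_arm(
  moves=[
    [[-7,20,-15],[-0.015,0.037,0],20],
    [[-15,38,-5],[0,0,0],20],
    [[-15,38,-3],[0,0,0],20],
    [[-15,38,-2],[0,0,0],20],
  ],
)

```text
t: 15.25
tool_pos: [0.4286, -0.1959, 0.2554]
eef_rot: [[0.959, 0.285, -0.013], [0.285, -0.959, 0.012], [-0.009, -0.015, -1.0]]
force: [1.3, 0.0, -0.8]
opening: 0.29
```

Run:
```python
from h import *
togo(.42,-.396,.25,0.3)
```

```text
t 15.25 pos [ 0.4286 -0.1959  0.2554] yaw 0.289 shift mm [-65.1 189.4   3.1] rot [-0.0155  0.009  -0.0113] F [ 1.3  0.  -0.8] op 0.29
```

Emit:
move_arm(
  moves=[
    [[-13,38,0],[-0.01,0.009,0],20],
    [[-13,38,0],[0,0,0],20],
    [[-13,38,0],[0,0,0],20],
    [[-13,38,0],[0,0,0],20],
    [[-10,30,0],[0,0,0],20],
    [[0,0,0],[0,0,0],20],
    [[0,0,0],[0,0,0],20],
  ],
)

```text
t: 15.95
tool_pos: [0.4199, -0.3905, 0.2406]
eef_rot: [[0.959, 0.284, -0.013], [0.284, -0.959, 0.024], [-0.005, -0.027, -1.0]]
force: [-1.0, -0.1, -1.3]
opening: 0.288
```

Run:
```python
from h import *
togo(.42,-.396,.25,0.3)
s=arm.sense();f=imaging.grab_frame('wrist');save(f,'w11');T=cam_pose(f,s)
for m in nets.mark_of('port_mouth',f)[:3]: print(np.round(m['location'],1),round(float(m['p']),2),at_z(f,m['location'],.06,T).round(4))
p=proj(f,np.array([.4515,-.385,.06]),T);print(p);x,y=int(p[0]),int(p[1])
cv2.imwrite('pics/c11.png',cv2.resize(f['image'][y-45:y+45,x-60:x+60],None,fx=6,fy=6,interpolation=cv2.INTER_CUBIC)[:,:,::-1]);print(x-60,y-45)
```

```text
t 15.95 pos [ 0.4199 -0.3905  0.2406] yaw 0.288 shift mm [-1.6  5.  -9.5] rot [-0.0269  0.0052 -0.0123] F [-1.  -0.1 -1.3] op 0.288
[284.2 166.2] 0.68 [ 0.4478 -0.3835  0.06  ]
[286.49691793 163.40152861]
226 118
```

View pics/w11.png

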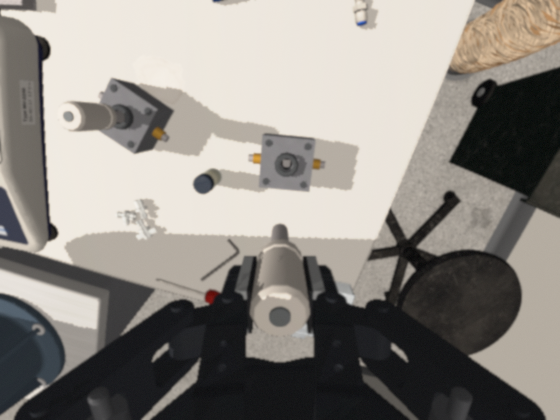

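View pics/c11.png

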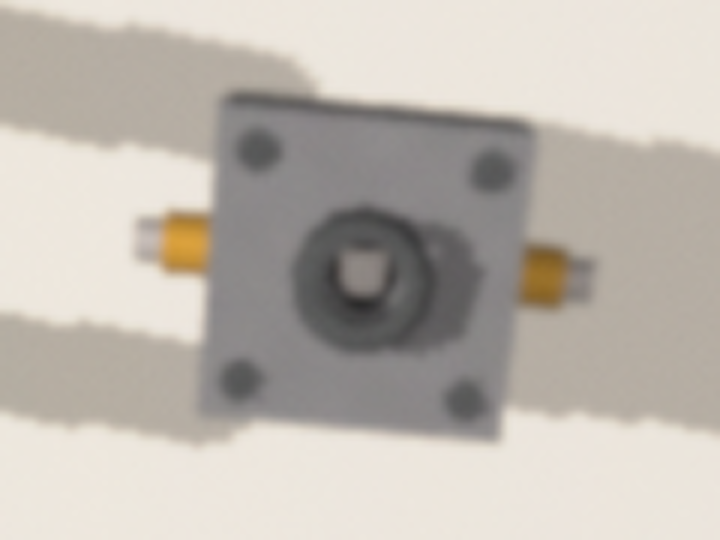

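The mouth is at (286.5,163.8) against a predicted (286.5,163.4), so it is at (0.4512,-0.385). I'll check the held filter's axis in the tool frame as well.

Run:
```python
from h import *
f=imaging.grab_frame('wrist');M=np.array(f['mount'])
for P in [(0,0,.061),(0,0,-.042),(.002,0,.061),(0.002,0,-.042)]: print(P,proj(f,np.array(P),M).round(1))
cv2.imwrite('pics/c12.png',cv2.resize(f['image'][210:350,230:330],None,fx=4,fy=4,interpolation=cv2.INTER_CUBIC)[:,:,::-1])
togo(.4507,-.385,.18)
```

```text
(0, 0, 0.061) [278.6 229. ]
(0, 0, -0.042) [278.1 316.7]
(0.002, 0, 0.061) [278.6 226.5]
(0.002, 0, -0.042) [278.1 312.7]
t 16.1 pos [ 0.4202 -0.3898  0.2417] yaw 0.29 shift mm [31.   5.6 61.4] rot [-0.025   0.0052 -0.0001] F [0.  1.1 0.1] op 0.287
```

View pics/c12.png

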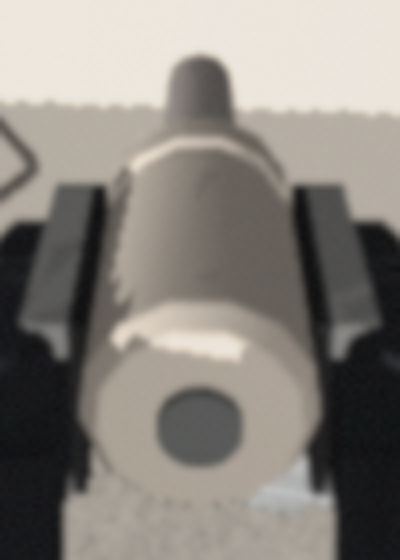

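Emit:
move_arm(
  moves=[
    [[15,3,20],[-0.025,0.005,0],20],
    [[15,2,25],[0,0,0],20],
    [[0,0,25],[0,0,0],20],
    [[0,0,20],[0,0,0],20],
    [[0,0,0],[0,0,0],20],
  ],
)

```text
t: 16.6
tool_pos: [0.4537, -0.3785, 0.1512]
eef_rot: [[0.956, 0.293, 0.002], [0.293, -0.956, -0.002], [0.002, 0.002, -1.0]]
force: [0.4, 0.5, -1.0]
opening: 0.288
```

Run:
```python
from h import *
togo(.4508,-.3845,.135)
```

```text
t 16.6 pos [ 0.4537 -0.3785  0.1512] yaw 0.297 shift mm [-4.6  4.9 16.2] rot [ 0.0022 -0.0017 -0.    ] F [ 0.4  0.5 -1. ] op 0.288
```

Emit:
move_arm(
  moves=[
    [[-5,5,14],[0.002,-0.002,0],20],
    [[0,0,0],[0,0,0],20],
    [[0,0,0],[0,0,0],20],
  ],
)

```text
t: 16.9
tool_pos: [0.4514, -0.3842, 0.1383]
eef_rot: [[0.955, 0.295, 0.001], [0.295, -0.955, -0.002], [0.0, 0.002, -1.0]]
force: [0.3, -0.3, -0.1]
opening: 0.289
```

Run:
```python
from h import *
togo(.4508,-.3845,.135)
```

```text
t 16.9 pos [ 0.4514 -0.3842  0.1383] yaw 0.3 shift mm [-0.7  0.1  3.3] rot [ 0.0024 -0.0005 -0.    ] F [ 0.3 -0.3 -0.1] op 0.289
```

Run:
```python
from h import *
s=arm.sense();f=imaging.grab_frame('wrist');save(f,'w13');T=cam_pose(f,s)
cv2.imwrite('pics/c13.png',cv2.resize(f['image'][190:350,220:340],None,fx=4,fy=4,interpolation=cv2.INTER_CUBIC)[:,:,::-1])
print(proj(f,np.array([.4508,-.3845,.06]),T),proj(f,np.array([.4508,-.3845,.05]),T))
M=np.array(f['mount']);print(proj(f,np.array([0,0,.061]),M))
```

```text
[278.55113674 222.30028025] [278.55023707 218.36771212]
[278.64413432 229.04214652]
```

View pics/c13.png

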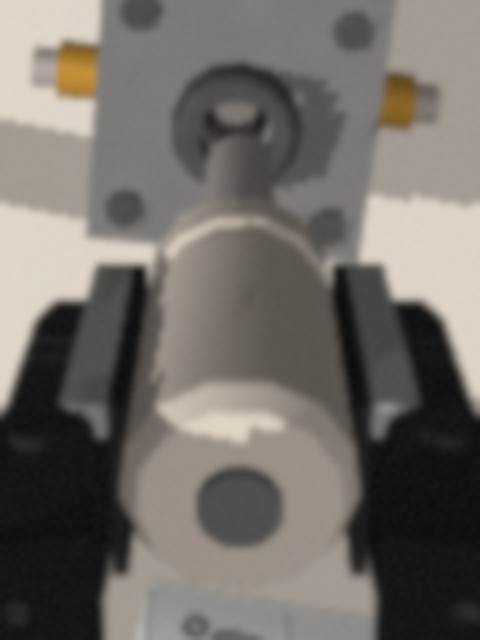

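The stem tip at (279.5,228) lines up with the bore at (279,221) to within about 0.5 mm. I'll descend in short steps.

Emit:
move_arm(
  moves=[
    [[0,-0.5,7],[0.002,0,0],20],
    [[0,0,7],[0,0,0],20],
    [[0,0,5],[0,0,0],20],
    [[0,0,2],[0,0,0],20],
  ],
)

```text
t: 17.35
tool_pos: [0.4514, -0.3854, 0.1181]
eef_rot: [[0.956, 0.295, 0.002], [0.295, -0.956, -0.004], [0.001, 0.004, -1.0]]
force: [-2.5, -0.5, 2.1]
opening: 0.29
```

Run:
```python
from h import *
togo(.4514,-.3838,.11)
```

```text
t 17.35 pos [ 0.4514 -0.3854  0.1181] yaw 0.299 shift mm [ 0.4 -1.6  8.1] rot [ 0.0045 -0.001  -0.    ] F [-2.5 -0.5  2.1] op 0.29
```

Emit:
move_arm(
  moves=[
    [[-1,-1,2],[0.004,0,0],20],
    [[0,0,2],[0,0,0],20],
  ],
)

```text
t: 17.55
tool_pos: [0.4497, -0.3848, 0.1137]
eef_rot: [[0.956, 0.295, 0.0], [0.295, -0.956, 0.0], [0.0, -0.0, -1.0]]
force: [0.4, -0.7, -0.3]
opening: 0.288
```

Run:
```python
from h import *
togo(.4510,-.384,.11)
```

```text
t 17.55 pos [ 0.4497 -0.3848  0.1137] yaw 0.299 shift mm [ 1.5 -0.4  3.7] rot [-0.0001 -0.0004  0.    ] F [ 0.4 -0.7 -0.3] op 0.288
```

Emit:
move_arm(
  moves=[
    [[0,0,3],[0,0,0],20],
    [[0,0,2],[0,0,0],20],
  ],
)

```text
t: 17.75
tool_pos: [0.4495, -0.3847, 0.1081]
eef_rot: [[0.956, 0.295, 0.0], [0.295, -0.956, 0.001], [0.0, -0.001, -1.0]]
force: [-1.0, 0.6, -0.6]
opening: 0.289
```

Run:
```python
from h import *
togo(.4500,-.3845,.11)
```

```text
t 17.75 pos [ 0.4495 -0.3847  0.1081] yaw 0.299 shift mm [ 0.5 -0.  -1.9] rot [-0.0007 -0.0004  0.    ] F [-1.   0.6 -0.6] op 0.289
```

The stem is 13 mm into the bore with almost no side force. The seal comes next.

Emit:
move_arm(
  moves=[
    [[0,0,2],[0,0,0],20],
    [[0,0,2],[0,0,0],20],
  ],
)

```text
t: 17.95
tool_pos: [0.4493, -0.3846, 0.1041]
eef_rot: [[0.955, 0.295, -0.001], [0.295, -0.955, 0.001], [-0.0, -0.001, -1.0]]
force: [-2.0, 0.2, 10.8]
opening: 0.287
```

Emit:
move_arm(
  moves=[
    [[0,0,2],[0,0,0],20],
  ],
)

```text
t: 18.05
tool_pos: [0.4494, -0.3848, 0.1034]
eef_rot: [[0.955, 0.295, -0.0], [0.295, -0.955, 0.0], [-0.0, -0.001, -1.0]]
force: [-1.9, 1.0, 10.8]
opening: 0.288
```

Emit:
move_arm(
  moves=[
    [[0,0,2],[0,0,0],20],
  ],
)

```text
t: 18.15
tool_pos: [0.4496, -0.3849, 0.1029]
eef_rot: [[0.955, 0.295, -0.0], [0.295, -0.955, -0.0], [-0.0, 0.0, -1.0]]
force: [-2.8, 2.0, 12.6]
opening: 0.29
```

Emit:
move_arm(
  moves=[
    [[0,0,2.5],[0,0,0],20],
  ],
)

```text
t: 18.25
tool_pos: [0.4497, -0.385, 0.1024]
eef_rot: [[0.955, 0.296, 0.0], [0.296, -0.955, -0.001], [0.0, 0.001, -1.0]]
force: [-2.5, 1.7, 11.6]
opening: 0.289
```

Emit:
move_arm(
  moves=[
    [[0,0,2.5],[0,0,0],20],
  ],
)

```text
t: 18.35
tool_pos: [0.4499, -0.3851, 0.1018]
eef_rot: [[0.955, 0.296, 0.001], [0.296, -0.955, -0.001], [0.0, 0.002, -1.0]]
force: [-1.9, 2.6, 11.9]
opening: 0.289
```

Emit:
move_arm(
  moves=[
    [[0,0,2.5],[0,0,0],20],
  ],
)

```text
t: 18.45
tool_pos: [0.4498, -0.3851, 0.1011]
eef_rot: [[0.955, 0.296, 0.001], [0.296, -0.955, -0.002], [0.0, 0.002, -1.0]]
force: [-3.4, 0.8, 9.2]
opening: 0.292
```

Emit:
move_arm(
  moves=[
    [[0,0,2.5],[0,0,0],20],
  ],
)

```text
t: 18.55
tool_pos: [0.4498, -0.385, 0.1]
eef_rot: [[0.955, 0.296, 0.001], [0.296, -0.955, -0.002], [0.0, 0.002, -1.0]]
force: [-1.7, 1.7, 8.2]
opening: 0.291
```

Emit:
move_arm(
  moves=[
    [[0,0,2.5],[0,0,0],20],
  ],
)

```text
t: 18.65
tool_pos: [0.4497, -0.3849, 0.0987]
eef_rot: [[0.955, 0.297, 0.001], [0.297, -0.955, -0.003], [0.0, 0.003, -1.0]]
force: [-1.2, 2.1, 5.9]
opening: 0.29
```

Emit:
move_arm(
  moves=[
    [[0,0,2.5],[0,0,0],20],
  ],
)

```text
t: 18.75
tool_pos: [0.4497, -0.3849, 0.0973]
eef_rot: [[0.955, 0.297, 0.001], [0.297, -0.955, -0.003], [0.0, 0.003, -1.0]]
force: [-1.8, 1.9, 7.1]
opening: 0.284
```

Emit:
move_arm(
  moves=[
    [[0,0,2],[0,0,0],20],
  ],
)

```text
t: 18.85
tool_pos: [0.4498, -0.3849, 0.0967]
eef_rot: [[0.955, 0.297, 0.001], [0.297, -0.955, -0.003], [0.0, 0.003, -1.0]]
force: [-2.8, 1.9, 14.0]
opening: 0.292
```

Emit:
move_arm(
  moves=[
    [[0,0,2],[0,0,0],20],
  ],
)

```text
t: 18.95
tool_pos: [0.4498, -0.3849, 0.0966]
eef_rot: [[0.955, 0.297, 0.001], [0.297, -0.955, -0.004], [0.0, 0.004, -1.0]]
force: [-3.3, 2.8, 16.4]
opening: 0.286
```

Emit:
move_arm(
  moves=[
    [[0,0,2],[0,0,0],20],
  ],
)

```text
t: 19.05
tool_pos: [0.4498, -0.3848, 0.0967]
eef_rot: [[0.955, 0.298, 0.001], [0.298, -0.955, -0.004], [0.0, 0.004, -1.0]]
force: [-3.0, 2.8, 13.7]
opening: 0.29
```

It has bottomed at z = 0.0967, about 24.4 mm deep, and there is no further motion. I'll increase the press gradually.

Emit:
move_arm(
  moves=[
    [[0,0,3],[0,0,0],20],
  ],
)

```text
t: 19.15
tool_pos: [0.4499, -0.3849, 0.0966]
eef_rot: [[0.955, 0.298, 0.002], [0.298, -0.955, -0.005], [0.0, 0.005, -1.0]]
force: [-5.0, 3.8, 22.7]
opening: 0.293
```

Emit:
move_arm(
  moves=[
    [[0,0,3.5],[0,0,0],20],
  ],
)

```text
t: 19.25
tool_pos: [0.4499, -0.3849, 0.0965]
eef_rot: [[0.954, 0.298, 0.002], [0.298, -0.954, -0.005], [0.0, 0.006, -1.0]]
force: [-5.9, 4.9, 24.8]
opening: 0.292
```

Emit:
move_arm(
  moves=[
    [[0,0,4],[0,0,0],20],
  ],
)

```text
t: 19.35
tool_pos: [0.45, -0.3849, 0.0965]
eef_rot: [[0.954, 0.299, 0.002], [0.299, -0.954, -0.006], [0.0, 0.007, -1.0]]
force: [-5.7, 5.1, 27.6]
opening: 0.29
```

Emit:
move_arm(
  moves=[
    [[-0.3,-0.7,4],[0.006,0,0],20],
    [[0,0,4.2],[0,0,0],20],
  ],
)

```text
t: 19.55
tool_pos: [0.45, -0.385, 0.0965]
eef_rot: [[0.954, 0.3, 0.002], [0.3, -0.954, -0.004], [0.001, 0.004, -1.0]]
force: [-6.2, 5.6, 27.2]
opening: 0.29
```

Emit:
move_arm(
  moves=[
    [[0,0,4.2],[0,0,0],20],
  ],
)

```text
t: 19.65
tool_pos: [0.45, -0.3849, 0.0965]
eef_rot: [[0.954, 0.3, 0.002], [0.3, -0.954, -0.005], [0.001, 0.005, -1.0]]
force: [-5.2, 5.3, 26.7]
opening: 0.289
```

Emit:
move_arm(
  moves=[
    [[0,0,4.7],[0,0,0],20],
    [[0,0,4.7],[0,0,0],20],
  ],
)

```text
t: 19.85
tool_pos: [0.45, -0.3849, 0.0965]
eef_rot: [[0.954, 0.301, 0.003], [0.301, -0.954, -0.007], [0.001, 0.007, -1.0]]
force: [-5.7, 5.1, 29.0]
opening: 0.29
```

Run:
```python
from h import *
togo(.4500,-.3849,.0965)
f=imaging.grab_frame('wrist');save(f,'w14')
M=np.array(f['mount']);print(proj(f,np.array([0,0,-.042]),M))
```

```text
t 19.85 pos [ 0.45   -0.3849  0.0965] yaw 0.306 shift mm [-0. -0. -0.] rot [ 0.0074 -0.001  -0.    ] F [-5.7  5.1 29. ] op 0.29
[278.17759977 316.68060445]
```

View pics/w14.png

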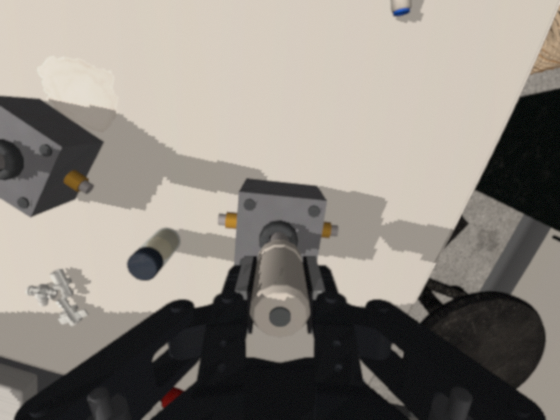

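The filter's top is still at (280,316), so it hasn't slipped in the grip. I'll relax, release and retreat upward.

Emit:
move_arm(
  moves=[
    [[0,0,1],[0,0,0],20],
    [[0,0,0.5],[0,0,0],50],
    [[0,0,0],[0,0,0],50],
    [[0,0,0],[0,0,0],50],
    [[0,0,0],[0,0,0],50],
    [[0,0,0],[0,0,0],50],
  ],
)

```text
t: 20.5
tool_pos: [0.4511, -0.385, 0.0959]
eef_rot: [[0.954, 0.301, 0.006], [0.301, -0.954, -0.009], [0.003, 0.01, -1.0]]
force: [0.0, 0.0, -0.3]
opening: 0.586
```

Run:
```python
from h import *
togo(.4500,-.3849,.0965)
f=imaging.grab_frame('wrist');save(f,'w15')
```

```text
t 20.5 pos [ 0.4511 -0.385   0.0959] yaw 0.306 shift mm [-1.  -0.4 -0.6] rot [ 0.0099 -0.0031 -0.    ] F [ 0.   0.  -0.3] op 0.586
```

View pics/w15.png

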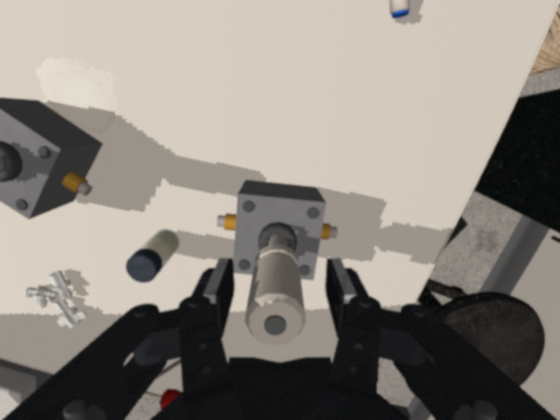

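Emit:
move_arm(
  moves=[
    [[0,0,-10],[0,0,0],60],
    [[0,0,-20],[0,0,0],60],
    [[0,0,-30],[0,0,0],60],
    [[0,0,-40],[0,0,0],60],
    [[-15,0,-30],[0,0,0],60],
    [[-25,0,0],[0,0,0],60],
    [[0,0,0],[0,0,0],60],
    [[0,0,0],[0,0,0],60],
  ],
)

```text
t: 21.35
tool_pos: [0.4123, -0.3967, 0.2346]
eef_rot: [[0.953, 0.302, 0.008], [0.302, -0.953, -0.011], [0.004, 0.012, -1.0]]
force: [-0.4, 0.8, -0.1]
opening: 0.705
```

Run:
```python
from h import *
togo(.4500,-.3849,.25)
s=arm.sense();f=imaging.grab_frame('wrist');save(f,'w16');T=cam_pose(f,s)
p=proj(f,np.array([.451,-.385,.1386]),T);q=proj(f,np.array([.451,-.385,.06]),T);print(p,q)
x,y=int(p[0]),int(p[1])
cv2.imwrite('pics/c16.png',cv2.resize(f['image'][y-55:y+45,x-55:x+55],None,fx=6,fy=6,interpolation=cv2.INTER_CUBIC)[:,:,::-1]);print(x-55,y-55)
f=imaging.grab_frame('top');save(f,'t16')
cv2.imwrite('pics/c17.png',cv2.resize(f['image'][150:300,200:450],None,fx=3,fy=3,interpolation=cv2.INTER_CUBIC)[:,:,::-1])
```

```text
t 21.35 pos [ 0.4123 -0.3967  0.2346] yaw 0.306 shift mm [ 39.6   0.3 -15.3] rot [ 0.0125 -0.004  -0.    ] F [-0.4  0.8 -0.1] op 0.705
[277.93247117 168.51178538] [277.34539479 157.65020392]
222 113
```

View pics/c16.png

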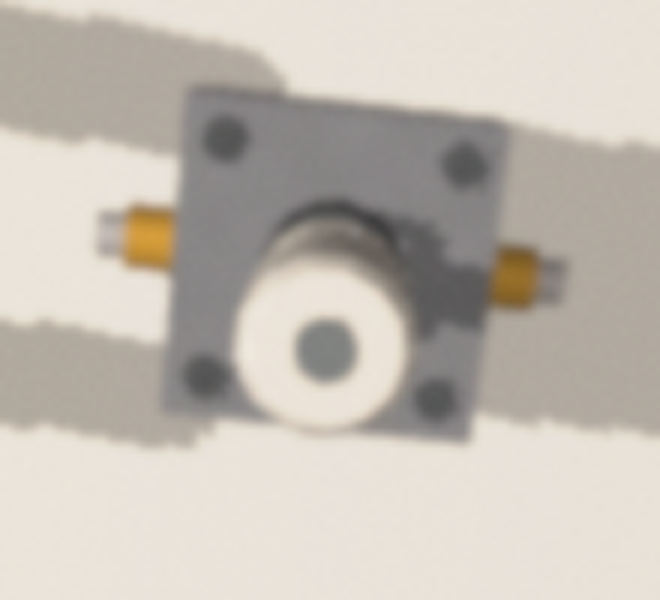

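View pics/c17.png

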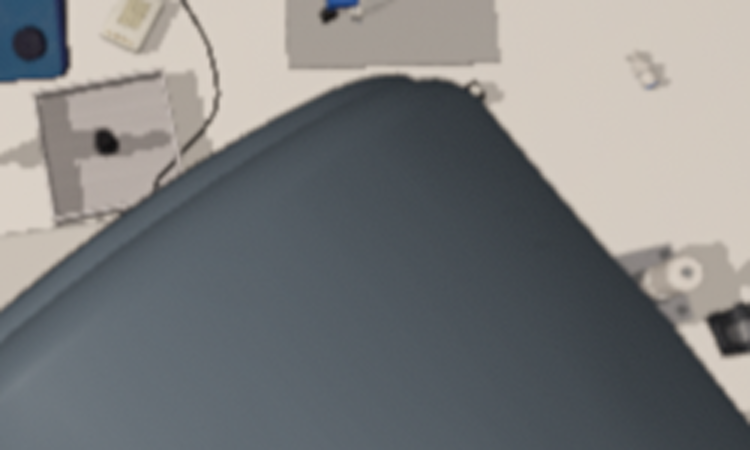

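The filter stands in the port with its top at (276,171), which is about 0.03 rad of lean (limit 0.1). The plug is in the tray at about (235,197) in the top view. Nothing is touching the robot, so I'm handing in.

Emit:
move_arm(
  moves=[
    [[0,0,0],[0,0,0],60],
    [[0,0,0],[0,0,0],60],
    [[0,0,0],[0,0,0],60],
  ],
)

```text
t: 21.75
tool_pos: [0.4132, -0.3947, 0.2318]
eef_rot: [[0.953, 0.304, 0.005], [0.304, -0.953, -0.006], [0.003, 0.007, -1.0]]
force: [0.7, -0.3, 0.3]
opening: 0.702
```

Run:
```python
from h import *
s=arm.sense();print(s['t'],s['force'])
print(arm.job_done())
```

```text
21.75 [ 0.67833413 -0.32506442  0.27404787]
the job is handed in; nothing more can be done
None
```

The dust plug is in the tray and the spare filter is pressed home in the empty port. I handed the job in at about 21.8 s, and it reports no verdict.

- **Plug:** the last top-camera picture shows it released in the tray, close to the centre.
- **Insertion:** the stem entered the bore with little side force and met the seal at about 11–12 N, after which the drag fell to about 6 N. It stopped dead about 24.4 mm below the mouth.
- **Pressing force:** the wrist read up to 29 N at the end. Taking off the drag, that puts about 20–27 N on the stop; this is an estimate, as the contact force on the stop can't be read directly.
- **Final state:** the wrist camera shows the filter standing free in the port, leaning by about 0.03 rad (limit 0.1).

**Less certain:** side force rose to about 8 N while pressing and did not drop when I shifted the tool slightly. I did not measure the bystanders again at the end. No move was planned near enough to touch them or the fitted filter, and the wrist showed no unexpected contact. In the last wrist picture before I lifted away, the vial beside the port looked unmoved.

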